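Lock up the coin tray in the cash box

ROBOT

A 6-joint arm with a two-finger parallel gripper is mounted at the origin on the work surface. World frame = base frame: x ahead of the robot, y to its left, z up, the work surface at z = 0. Lengths are in mm, angles in degrees, forces in N, time in s.
With the tool pointing down it reaches from about 325 to 775 mm from the base axis. Payload 5.5 kg.
Tool frame: the origin (TCP) lies midway between the tips of the shut fingers; the grasp point (between the pads) lies 19 mm behind it; z points along the fingers, y is the line along which they close (so a half turn about z gives the same grasp; the last joint's range is limited). The gripper opens to 85 mm and grips with 20 to 120 N. Pads are 22 mm wide; open, the fingers measure 114 mm over their backs; the gripper's body (76 mm by 85 mm) begins 54 mm behind the grasp point. The pads swing forward as they close: fully open they stand 13 mm farther back than shut.
Start: joints at [66.996, 5.22, 70.514, -0, 104.267, -3.249], TCP at [202.81, 564.699, 231.275] pointing down, gripper open.
Joint ranges: [-164.24, 164.24], [-49.07, 125.15], [9.68, 141.18], [-86.29, 266.29], [3.28, 154.24], [-151.56, 151.56]. Speed limits (degrees/s): [147.25, 147.25, 172.46, 180, 180, 180].

INTERFACE

Orientations are given as a 3x3 rotation matrix whose columns are the frame's x, y, z axes.
In Python, from station import status, eyes, order gives the robot as it stands.
- The arm moves only by the tool move_arm, never from a script. Its argument "steps" is a list of rows, each a list of 7 numbers: the opening, from 0 (shut) to 1 (fully open), then the shift along the world's x, y, z in m, then the turn, a rotation vector about the world's x, y, z in rad. A call has 1 to 8 rows; each row is the pose to reach, as a shift and turn from the pose commanded when the call began; what a row does not reach only later rows make up. A row lasts 1/10 s, in which the tool goes at most 50 mm and 8.59 degrees, less where a joint would pass 70% of its speed; a pose out of reach is approached as far as the arm can. A call with a gripper value outside its range is refused whole. The fingers move at their own pace and stop on an object; the grip force is fixed at half the most. Time passes only in rows, so rows that repeat a pose let the fingers close. It gives the time, the measured TCP pose, the force, the opening and the grip force at its end, in the units of the state.
- status.get_obs(): the state, without advancing time (a new reading comes with each control period).
- eyes.snapshot(name): name is "scene" or "top"; returns the picture (384x512x3 uint8, blue, green, red); there is no depth.
- eyes.camera_params(name): a dict with "fov_y" (degrees; the focal length in pixels is half the picture's height over the tangent of half this angle, whatever the lens; pixels are square), "cx", "cy" (the principal point, pixels), "distortion" ([k1, k2, p1, p2, k3] as OpenCV has them; the pictures are not rectified), "rvec" (rotation vector, rad) and "tvec" (3), from world to camera coordinates, as OpenCV has them. Camera axes: x right, y down, z forward; pixel columns grow to the right and rows downward; lengths in mm; the calibration is good to about 2 mm. A picture is of the moment at which its call begins. camera_params takes no time and is no camera call.
- order.finish_job(): hands the job in; it is judged then, once.
The state is a dict: "time_s": time; "joint_positions": joint angles; "qd": joint speeds; "joint_torque": joint torques, N m; "eef_pos": TCP position; "orientation": TCP orientation; "ft_force": force on the tool from outside, world axes, zero at the start; "torque": the same for the moment, N m; "gripper_width": opening from 0.0 (shut) to 1.0 (fully open); "finger_force": force on a finger pad.
Only numpy, scipy, OpenCV 4.12 (cv2) and the standard library are available. Lean on these libraries where they do the work, as an engineer would, in place of code of your own. Each camera call takes 0.05 s, during which the arm holds its last target. There are 200 camera calls.

TASK

Put the coin tray with the bar handle away for the night: lower it flat into the empty bay of the steel cash box and let go, without dropping it. Then shut the lid all the way without slamming it, keeping the hasp up and clear, and only once the lid is down swing the hasp down over its staple until it lies flat against the front of the box. Leave the other things on the desk where they are.

Things in the scene. Friction and masses are not known exactly. Their poses are not given: they have to be found in the camera images.
- cashbox: Grey steel cash box fixed to the desk, 170 (x) by 250 (y) by 90 mm high without lid, walls and floor 5 mm. Origin at the centre of its underside; -x is its front, +x its hinge side, z up. A divider along x makes two bays: the -y one holds paper coin rolls (tops at z = 35 mm), the +y one is empty. A lock with its key (not used) sticks out 23 mm from the front at y = +85, z = 60 mm.
- bay (a point): Centre of the floor of the empty +y bay, at (0, 61, 5) mm in the box's frame, axes as the box. The bay is 160 (x) by 117 (y) mm inside, 85 mm deep.
- staple (a point): Outer end of the steel staple that sticks out 25 mm from the box front, at (-110, 0, 58) mm in the box's frame.
- lid (a joint): Lid angle in rad: 0 shut, grows as it opens, about 1.57 upright, at most 1.9. Stiff hinge along the box's y: it stays where left (some 4 to 8 N at the front edge moves it). Steel plate 174 x 254 x 8 mm lying on the rim when shut (z = 90 to 98 mm). On its top a fixed bail handle, 37 to 68 mm from the hinge, y within 43 mm, 9 mm high.
- lid_hinge (a point): On the lid's hinge axis (+x rim of the box), at (85, 0, 90) mm in the box's frame; turns with the lid.
- lid_edge (a point): Middle of the lid's free front edge on its outer (top) face, 170 mm from the hinge.
- hasp (a joint): Hasp angle in rad relative to the lid: 0 hanging down flat against the box front over the staple (lid shut), 1.57 straight out in line with the lid, larger values folded up and back over the lid's outer face, at most 2.8. Light friction: it stays where it is left.
- hasp_hinge (a point): On the hasp's hinge axis (parallel to the box's y) at the lid's front edge: 178 mm from the lid hinge and 4 mm above the lid's underside, so at (-93, 0, 94) mm in the box's frame with the lid shut; turns with the hasp.
- hasp_tab (a point): Middle of the outer end of the hasp's finger tab. The hasp is a slotted steel plate 44 mm wide, 61 mm long, 3 mm thick; near its free end a tab 36 mm wide, 12 mm thick sticks out 22 mm from its outer face. With hasp and lid shut this point is at (-120, 0, 42) mm in the box's frame, -x being outward.
- tray: Wooden coin tray, slab 120 (x) x 90 (y) x 22 mm with eight coins set in its top, and an upright bar handle along its middle: 70 (x) x 14 (y) mm, rising from the slab to z = 62 mm. About 0.3 kg. Origin at the centre of its underside.
- tray_grip (a point): Grip point on the tray's bar handle, 50 mm above the tray's underside.
- loupe: Bystander: round magnifier lying flat, steel frame 68 mm across with glass, round steel handle, 139 mm long along x, 12 mm high. Origin under its middle.
- scale_pan: Bystander: shallow brass scale pan, 100 mm across, 16 mm high. Origin under its centre.
- tube_stand: Bystander: wooden stand 80 x 60 mm with two clear coin tubes, 72 mm high. Origin under its centre.
- cup: Bystander: white ceramic sorting cup, 64 mm across, 75 mm high, in front of the cash box. Origin under its centre.
- medal: Bystander: round medal in a clear capsule, 60 mm across, 12 mm high, in front of the cash box. Origin under its centre.
Mind the look-alikes: they are no part of the job. Leave any green look-alike of the tray alone.

How it is judged (in metres and radians):
On the way, in this order (a step that is already met when the one before it is completed fails the run):
1. the tray lies flat on the floor of the empty bay, let go, with the lid still open (x of tray in the frame of bay between -0.03 and 0.03 m and y of tray in the frame of bay between -0.03 and 0.03 m and z of tray in the frame of bay below 0.008 m and angle between tray's own z axis and vertical below 0.1 rad and contact force between the fingers and tray below 0.1 N and value of joint lid above 0.6 rad), for 0.2 s.
2. the lid is fully shut (value of joint lid below 0.04 rad), for 0.1 s.
3. after that, the hasp is swung home over the staple (value of joint lid below 0.04 rad and value of joint hasp below 0.1 rad), for 0.2 s.
At the end, for the whole second after the job is handed in: The tray lies flat (within 0.1 rad) and still on the floor of the empty bay, its centre within 30 mm of the bay's centre along each side and its underside within 8 mm of the floor; the lid is shut to within 0.04 rad; the hasp is home over its staple to within 0.1 rad (all of step 3 and x of tray in the frame of bay between -0.03 and 0.03 m and y of tray in the frame of bay between -0.03 and 0.03 m and z of tray in the frame of bay below 0.008 m and angle between tray's own z axis and vertical below 0.1 rad and linear speed of tray below 0.02 m/s); the robot touches nothing.
It fails at once if the tray is dropped: it falls at over 0.6 m/s while nothing grips it (contact force between the fingers and tray below 0.05 N and linear speed of tray above 0.6 m/s).
It fails at once if the lid is slammed: it closes faster than 2.5 rad/s (velocity of joint lid below -2.5 rad/s).
It fails at once if a bystander is moved by more than 25 mm or tipped over (distance of any of loupe, scale_pan, tube_stand, cup, medal from where it was at the start of the episode above 0.025 m or angle between any of loupe, scale_pan, tube_stand, cup, medal's own z axis and vertical above 0.5 rad).
It also fails if it takes over 72 s, if anything falls off the work surface, if the arm or the gripper's body presses on something with over 40 N, if the wrist force passes 120 N, or if a joint passes its speed limit or range.

## Working session

There is one attempt and no reset: what is moved stays moved. The work goes in short steps, Python scripts to look and compute and a tool call to move; the robot and the scene stay as the last step left them, time stands still between calls to the robot, and variables do not carry over. Pictures are saved under pics/ and viewed, at most 10 in all, crops included, and the job is handed in when it is done.

Besides the shell and the picture viewer there is one more tool, called after "Emit:" by a JSON object that holds its "method" and its "body". move_arm: Moves the arm, as the interface text tells. Its arguments: {"type":"object","properties":{"steps":{"type":"array","items":{"type":"array","items":{"type":"number"}}}},"required":["steps"]}

```bash
mkdir -p pics; cat > h.py <<'E'
import cv2,numpy as np
from station import status,eyes,order
def cam(n):
    p=eyes.camera_params(n);f=192/np.tan(np.radians(p["fov_y"])/2)
    K=np.array([[f,0,p["cx"]],[0,f,p["cy"]],[0,0,1.]])
    return K,np.array(p["distortion"],float),np.array(p["rvec"],float).reshape(3),np.array(p["tvec"],float).reshape(3)
def ray(n,uv):
    K,d,r,t=cam(n);R=cv2.Rodrigues(r)[0]
    q=cv2.undistortPoints(np.array([[uv]],float),K,d)[0,0]
    return -R.T@t,R.T@np.array([q[0],q[1],1])
def at_z(n,uv,z):
    o,v=ray(n,uv);return o+v*(z-o[2])/v[2]
def proj(n,P):
    K,d,r,t=cam(n);return cv2.projectPoints(np.array(P,float).reshape(-1,1,3),r,t,K,d)[0][:,0]
def crop(n,f,x0,y0,x1,y1,s):
    cv2.imwrite(f,cv2.resize(eyes.snapshot(n)[y0:y1,x0:x1],None,fx=s,fy=s,interpolation=cv2.INTER_CUBIC))
E
python3 - <<'E'
from h import *
a=eyes.snapshot("top");b=eyes.snapshot("scene")
cv2.imwrite("pics/a.png",cv2.resize(a,(800,600)));cv2.imwrite("pics/b.png",cv2.resize(b,(800,600)))
for n in("top","scene"):
    o,v=ray(n,(256,192));print(n,o,v)
print(status.get_obs())
E
```

```text
top [477.76403523  15.79849967 886.25792591] [ 0.06340823 -0.01262186 -0.99806453]
scene [1198.36988289  131.42126472  773.21208487] [-0.69329026 -0.11730577 -0.71112018]
{'time_s': 0.1, 'joint_positions': array([ 6.69954578e+01,  5.25980408e+00,  7.05756710e+01, -1.46809269e-03,
        1.04268560e+02, -3.24869720e+00]), 'qd': array([ 0.04107235, -0.04287064, -0.24878714, -0.10856186, -0.05125848,
        0.14366385]), 'joint_torque': array([ 1.87104422e-03, -4.60211670e+01, -4.19221938e+01, -1.15052603e-04,
        1.04798473e-02, -2.86049755e-05]), 'eef_pos': array([202.71361603, 564.43657186, 230.24659989]), 'orientation': array([[-9.41139384e-01,  3.38018029e-01, -6.86749681e-04],
       [ 3.38018717e-01,  9.41137886e-01, -1.68106667e-03],
       [ 7.80953012e-05, -1.81425229e-03, -9.99998351e-01]]), 'ft_force': array([ 0.82349164,  0.08390122, -0.44967081]), 'torque': array([ 0.02931657,  0.00351821, -0.01142863]), 'finger_force': 0.0, 'gripper_width': 0.997433841567889}
```

View pics/a.png

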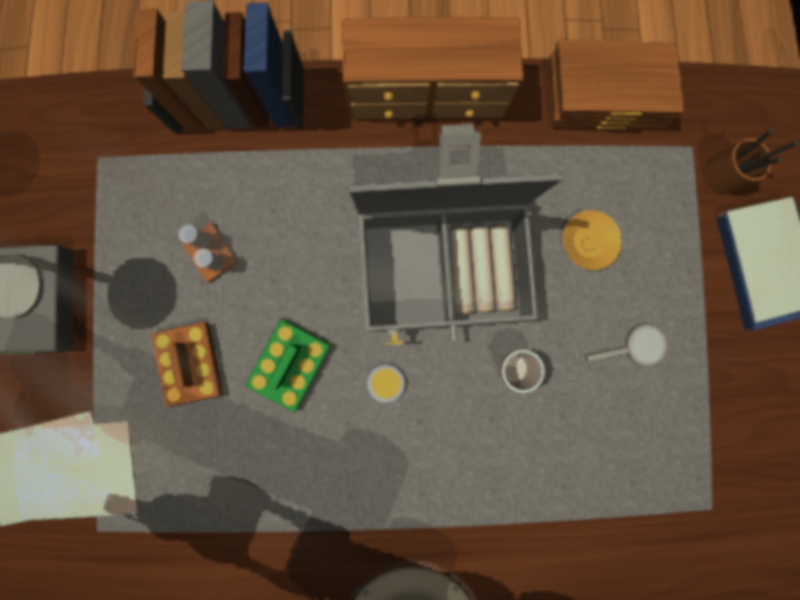

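View pics/b.png

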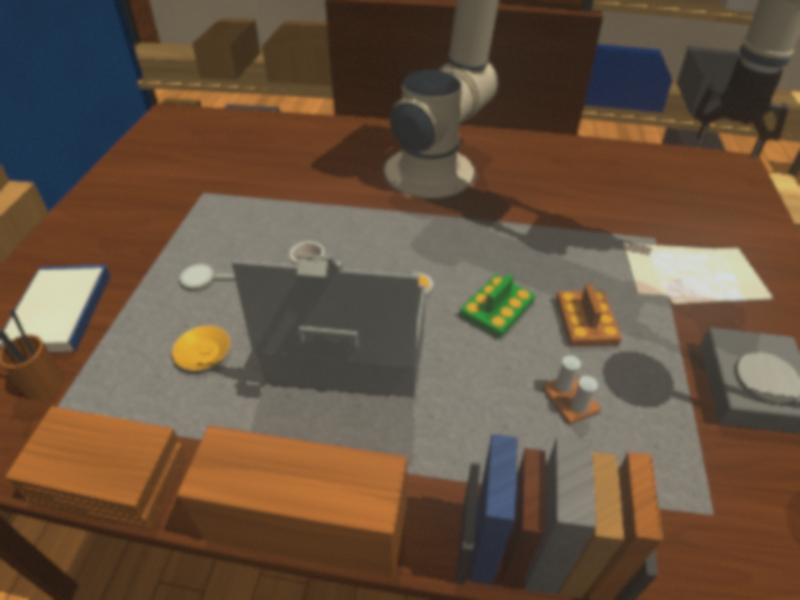

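The top view shows two tray shapes: brown wood at (186,363) and green at (289,364), both in 800x600 pixels. The brown one with the bar handle fits the wooden tray, and the green one is the look-alike. The cash box is at about (448,265) with its lid standing open. I'll confirm with an enlarged crop.

```bash
python3 - <<'E'
from h import *
crop("top","pics/c.png",90,70,360,270,2.9)
E
```

```text
(no output)
```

View pics/c.png

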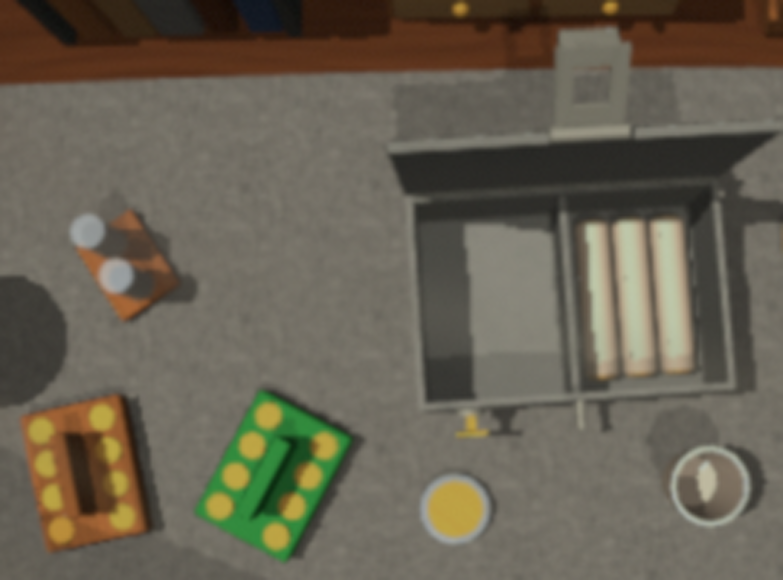

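The crop confirms it: the brown wooden tray with the bar handle is centred at about crop (85,473), and the green look-alike at (273,475) stays put. The box's front rim corners are at (421,408) and (736,388), with the key at (470,425), the medal at (455,508) and the cup at (710,486).

```bash
cat >> h.py <<'E'
from scipy.optimize import least_squares
c2p=lambda c:np.array(c,float)/2.9+[90,70]-0.33
def place(p,L):
    c,s=np.cos(p[2]),np.sin(p[2]);L=np.array(L,float)
    return np.c_[p[0]+c*L[:,0]-s*L[:,1],p[1]+s*L[:,0]+c*L[:,1],L[:,2]]
def fit(n,uv,L,p0):
    r=least_squares(lambda p:(proj(n,place(p,L))-uv).ravel(),p0,x_scale=[100,100,1]);return r.x,np.abs(r.fun).max()
E
python3 - <<'E'
from h import *
uv=c2p([(22,413),(122,394),(148,528),(50,552)])
t,e=fit("top",uv,[(60,45,22),(60,-45,22),(-60,-45,22),(-60,45,22)],[450,300,0]);print("tray",t,np.degrees(t[2]),e)
print("handle",(proj("top",place(t,[(35,7,62),(35,-7,62),(-35,-7,62),(-35,7,62)]))-[90,70]+.33)*2.9)
uv=c2p([(421,408),(736,388),(582,402)])
b,e=fit("top",uv,[(-85,125,90),(-85,-125,90),(-85,0,90)],[500,0,0]);print("box",b,np.degrees(b[2]),e)
b,e=fit("top",c2p([(421,408),(736,388),(412,199),(568,196)]),[(-85,125,90),(-85,-125,90),(85,125,90),(85,0,90)],[500,0,0]);print("box",b,np.degrees(b[2]),e)
print(place(b,[(0,61,5),(-110,0,58),(-108,85,60)]))
for nm,u,z in(("medal",(455,508),12),("cup",(710,486),75),("tubes",(90,231),72),("tubes2",(117,275),72)):print(nm,at_z("top",c2p([u])[0],z))
# lid: outer top edge corners, angle
def lid(p,r,y,h):
    a=p; return [(85-r*np.cos(a)+h*np.sin(a)*1,y,90+r*np.sin(a)+h*np.cos(a))]
for a in np.arange(1.3,1.95,.1):
    print(a,(proj("top",np.r_[place(b,lid(a,174,127,0)),place(b,lid(a,174,-127,0)),place(b,lid(a,174,127,8))])-[90,70]+.33).ravel()*2.9)
E
```

```text
tray [4.41723712e+02 3.45070123e+02 1.90844295e-01] 10.934572647505288 0.9133526326816082
handle [[ 50.2320073  433.54048033]
 [ 66.64852329 429.93194483]
 [ 83.34469465 514.65374592]
 [ 66.84153722 518.20121149]]
box [ 5.76367015e+02 -6.71827068e+01  3.57726461e-02] 2.0496216456914462 0.9090202116184685
box [ 5.73936671e+02 -6.79266324e+01  3.22932153e-02] 1.8502649463001815 2.4826285850370766
[[571.96712767  -6.95843664   5.        ]
 [463.99402331 -71.47826873  58.        ]
 [463.24853431  13.54198912  60.        ]]
medal [403.13454594  31.46515975  12.        ]
cup [ 419.50935893 -173.66382015   75.        ]
tubes [638.29352063 322.05800295  72.        ]
tubes2 [601.52052133 299.39724385  72.        ]
1.3 [394.7033786  212.07737217 794.61085157 192.05321829 393.8373898
 199.21480119]
1.4000000000000001 [392.90684403 184.02705361 794.13559823 164.52605393 392.12454281
 171.10241422]
1.5000000000000002 [391.30639019 156.06522101 792.73214728 137.13911958 390.62252359
 143.31897727]
1.6000000000000003 [389.93157375 128.7113954  790.42652318 110.39385921 389.35783361
 116.37799846]
1.7000000000000004 [388.80491207 102.46384629 787.27033107  84.77000874 388.34949944
  90.76178756]
1.8000000000000005 [387.94113147  77.77889514 783.33791107  60.70620093 387.60858213
  66.90218463]
1.9000000000000006 [387.346989    55.05388693 778.72209514  38.5840573  387.13825894
  45.16565821]
```

Emit:
{"method": "move_arm", "body": {"steps": [[1, 0.239, -0.22, -0.08, 0, 0, 0.535], [1, 0.239, -0.22, -0.08, 0, 0, 0.535], [1, 0.239, -0.22, -0.08, 0, 0, 0.535], [1, 0.239, -0.22, -0.08, 0, 0, 0.535], [1, 0.239, -0.22, -0.08, 0, 0, 0.535], [1, 0.239, -0.22, -0.08, 0, 0, 0.535], [1, 0.239, -0.22, -0.08, 0, 0, 0.535], [1, 0.239, -0.22, -0.08, 0, 0, 0.535]]}}

```text
time_s: 0.95
eef_pos: [444.3, 340.5, 148.7]
orientation: [[-0.983, -0.183, -0.002], [-0.183, 0.983, -0.004], [0.003, -0.003, -1.0]]
ft_force: [-1.3, 0.4, 0.0]
gripper_width: 1.0
finger_force: 0.0
```

```bash
python3 - <<'E'
from h import *
a=eyes.snapshot("top")[150:270,80:220];b=eyes.snapshot("scene")[140:260,320:460]
cv2.imwrite("pics/d.png",cv2.resize(np.hstack([a,b]),None,fx=2.8,fy=2.8,interpolation=cv2.INTER_CUBIC))
s=status.get_obs();print(s["eef_pos"],s["orientation"],s["qd"].max())
E
```

```text
[442.02580567 343.9138458  150.54407671] [[-9.82390262e-01 -1.86834253e-01 -1.52812524e-03]
 [-1.86833713e-01  9.82391431e-01 -4.89966034e-04]
 [ 1.59275958e-03 -1.95832547e-04 -9.99998712e-01]] 2.4257460684211494
```

View pics/d.png

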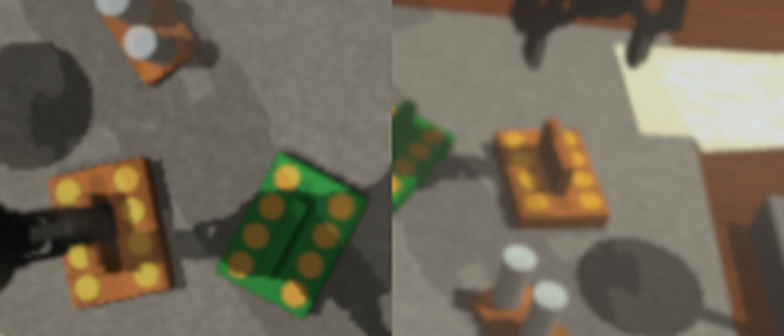

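The gripper hangs over the wooden tray, whose handle is at left-crop (115,230). The right half shows the tray's handle at (560,155) under the fingers. Descending.

Emit:
{"method": "move_arm", "body": {"steps": [[1, 0, 0.001, -0.04, 0, 0, 0], [1, 0, 0.001, -0.08, 0, 0, 0], [1, 0, 0.001, -0.105, 0, 0, 0], [1, 0, 0.001, -0.118, 0, 0, 0], [1, 0, 0.001, -0.118, 0, 0, 0], [1, 0, 0.001, -0.118, 0, 0, 0], [0.5, 0, 0.001, -0.118, 0, 0, 0], [0, 0, 0.001, -0.118, 0, 0, 0]]}}

```text
time_s: 1.85
eef_pos: [442.7, 346.4, 35.3]
orientation: [[-0.982, -0.189, 0.003], [-0.189, 0.982, 0.002], [-0.003, 0.001, -1.0]]
ft_force: [-0.7, 0.4, 0.1]
gripper_width: 0.691
finger_force: 0.0
```

Emit:
{"method": "move_arm", "body": {"steps": [[0, 0, 0, 0, 0, 0, 0], [0, 0, 0, 0, 0, 0, 0], [0, 0, 0, 0, 0, 0, 0], [0, 0, 0, 0, 0, 0, 0], [0, 0, 0, 0, 0, 0, 0], [0, 0, 0, 0, 0, 0, 0], [0, 0, 0, 0, 0, 0, 0], [0, 0, 0, 0, 0, 0, 0]]}}

```text
time_s: 2.65
eef_pos: [442.1, 345.9, 33.8]
orientation: [[-0.982, -0.189, 0.001], [-0.189, 0.982, 0.001], [-0.001, 0.0, -1.0]]
ft_force: [0.7, 0.6, 5.1]
gripper_width: 0.154
finger_force: 59.9
```

Emit:
{"method": "move_arm", "body": {"steps": [[0, 0, 0, 0.03, 0, 0, 0], [0, 0, 0, 0.07, 0, 0, 0], [0, 0, 0, 0.11, 0, 0, 0], [0, 0, 0, 0.14, 0, 0, 0], [0, 0.01, -0.03, 0.14, 0, 0, -0.02], [0, 0.025, -0.065, 0.14, 0, 0, -0.04], [0, 0.04, -0.1, 0.14, 0, 0, -0.06], [0, 0.05, -0.135, 0.14, 0, 0, -0.08]]}}

```text
time_s: 3.45
eef_pos: [491.6, 209.0, 171.0]
orientation: [[-0.994, -0.109, -0.003], [-0.109, 0.994, -0.002], [0.004, -0.001, -1.0]]
ft_force: [-0.1, -0.7, -3.4]
gripper_width: 0.156
finger_force: 59.4
```

Emit:
{"method": "move_arm", "body": {"steps": [[0, 0.013, -0.036, 0, 0, 0, -0.02], [0, 0.026, -0.072, 0, 0, 0, -0.04], [0, 0.039, -0.108, 0, 0, 0, -0.06], [0, 0.052, -0.144, 0, 0, 0, -0.076], [0, 0.068, -0.18, 0, 0, 0, -0.076], [0, 0.077, -0.205, 0, 0, 0, -0.076], [0, 0.081, -0.218, 0, 0, 0, -0.076], [0, 0.081, -0.218, 0, 0, 0, -0.076]]}}

```text
time_s: 4.25
eef_pos: [572.3, -8.9, 171.3]
orientation: [[-0.999, -0.032, -0.004], [-0.032, 0.999, -0.0], [0.004, -0.0, -1.0]]
ft_force: [0.3, -0.1, -3.2]
gripper_width: 0.153
finger_force: 59.6
```

```bash
python3 - <<'E'
from h import *
a=eyes.snapshot("top")[70:230,210:370];b=eyes.snapshot("scene")[130:290,130:290]
cv2.imwrite("pics/e.png",cv2.resize(np.hstack([a,b]),None,fx=2.5,fy=2.5,interpolation=cv2.INTER_CUBIC))
s=status.get_obs();print(s["eef_pos"],s["orientation"],s["finger_force"],s["ft_force"])
z=s["eef_pos"][2]-33.5
t=[s["eef_pos"][0],s["eef_pos"][1],np.radians(1.9)]
L=[(60,45,z+22),(60,-45,z+22),(-60,-45,z+22),(-60,45,z+22)]
print((proj("top",place(t,L))-[210,70])*2.5);print((proj("scene",place(t,L))-[130,130])*2.5+[400,0])
for n,o in(("top",[210,70]),("scene",[130-160,130])):
  print((proj(n,place([575,-67.5,np.radians(1.95)],[(-85,125,90),(-85,-125,90),(85,125,90),(-110,0,58)]))-o)*2.5)
E
```

```text
[572.21247009  -6.68955942 172.17322251] [[-9.99411915e-01 -3.42149887e-02 -2.27115738e-03]
 [-3.42169656e-02  9.99414077e-01  8.37344556e-04]
 [ 2.24117692e-03  9.14564240e-04 -9.99997070e-01]] 59.56587374210358 [ 0.9829255  -0.03852969 -3.93398376]
[[ 71.49236771 178.56662874]
 [178.67914209 172.80949   ]
 [188.04146333 315.34720483]
 [ 79.47453816 321.75079528]]
[[720.41571125 179.20086786]
 [622.6456348  169.74765388]
 [646.81207768  84.12397383]
 [735.91158797  91.82998055]]
[[ 62.23195283 353.34918723]
 [335.24672583 336.47335349]
 [ 52.03591839 168.17919377]
 [198.00932285 372.06467004]]
[[755.44628971 128.24224189]
 [527.71693686 107.83751981]
 [737.05325028 252.67644828]
 [645.74285206 123.63390619]]
```

View pics/e.png

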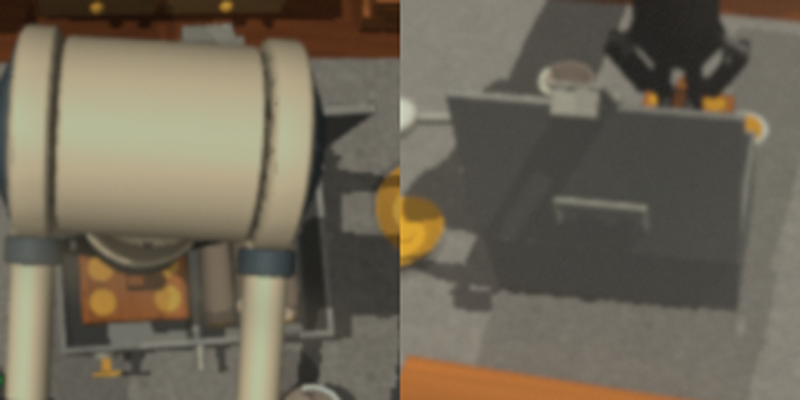

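The tray's front corners at left-crop (82,325) and (190,318) sit inside the bay as predicted, within 3 px. The lid's outer face is clear, with the hasp up at (575,100). Lowering.

Emit:
{"method": "move_arm", "body": {"steps": [[0, -0.003, 0, -0.02, 0, 0, 0], [0, -0.003, 0, -0.04, 0, 0, 0], [0, -0.003, 0, -0.06, 0, 0, 0], [0, -0.003, 0, -0.08, 0, 0, 0], [0, -0.003, 0, -0.095, 0, 0, 0], [0, -0.003, 0, -0.11, 0, 0, 0], [0, -0.003, 0, -0.12, 0, 0, 0], [0, -0.003, 0, -0.125, 0, 0, 0]]}}

```text
time_s: 5.15
eef_pos: [569.4, -6.9, 47.2]
orientation: [[-0.999, -0.035, -0.001], [-0.035, 0.999, 0.0], [0.001, 0.0, -1.0]]
ft_force: [0.3, 0.3, -3.8]
gripper_width: 0.154
finger_force: 59.6
```

Emit:
{"method": "move_arm", "body": {"steps": [[0, 0, 0, -0.002, 0, 0, 0], [0, 0, 0, -0.004, 0, 0, 0], [0, 0, 0, -0.006, 0, 0, 0], [0, 0, 0, -0.008, 0, 0, 0], [0, 0, 0, -0.008, 0, 0, 0], [0, 0, 0, -0.008, 0, 0, 0]]}}

```text
time_s: 5.75
eef_pos: [569.9, -7.3, 40.4]
orientation: [[-0.999, -0.034, 0.0], [-0.034, 0.999, -0.0], [-0.0, -0.0, -1.0]]
ft_force: [-0.6, 0.2, -3.8]
gripper_width: 0.154
finger_force: 59.6
```

Emit:
{"method": "move_arm", "body": {"steps": [[0, 0, 0, -0.001, 0, 0, 0], [0, 0, 0, -0.002, 0, 0, 0], [0, 0, 0, -0.003, 0, 0, 0], [0, 0, 0, -0.003, 0, 0, 0], [0, 0, 0, -0.003, 0, 0, 0]]}}

```text
time_s: 6.25
eef_pos: [570.0, -7.3, 38.8]
orientation: [[-0.999, -0.034, 0.001], [-0.034, 0.999, -0.0], [-0.001, -0.0, -1.0]]
ft_force: [-4.2, -0.3, 6.7]
gripper_width: 0.149
finger_force: 60.9
```

On the floor: the vertical force went from -3.8 to +6.7 N. Opening partway, since the bay is narrow.

Emit:
{"method": "move_arm", "body": {"steps": [[0.25, 0, 0, 0, 0, 0, 0], [0.4, 0, 0, 0, 0, 0, 0], [0.45, 0, 0, 0, 0, 0, 0], [0.45, 0, 0, 0, 0, 0, 0], [0.45, 0, 0, 0, 0, 0, 0], [0.45, 0, 0, 0, 0, 0, 0], [0.45, 0, 0, 0, 0, 0, 0], [0.45, 0, 0, 0, 0, 0, 0]]}}

```text
time_s: 7.05
eef_pos: [569.8, -7.3, 37.2]
orientation: [[-0.999, -0.034, -0.0], [-0.034, 0.999, 0.0], [0.0, 0.0, -1.0]]
ft_force: [-0.0, 0.2, 0.0]
gripper_width: 0.447
finger_force: 0.0
```

Emit:
{"method": "move_arm", "body": {"steps": [[0.45, 0, 0, 0.02, 0, 0, 0], [0.45, 0, 0, 0.05, 0, 0, 0], [0.45, 0, 0, 0.1, 0, 0, 0], [0.45, -0.03, 0, 0.15, 0, 0, 0], [0, -0.07, 0, 0.2, 0, 0, 0], [0, -0.11, 0, 0.25, 0, 0, 0], [0, -0.15, 0, 0.28, 0, 0, 0], [0, -0.19, 0, 0.31, 0, 0, 0]]}}

```text
time_s: 7.85
eef_pos: [405.8, -7.3, 326.5]
orientation: [[-0.999, -0.034, 0.001], [-0.034, 0.999, -0.0], [-0.001, -0.0, -1.0]]
ft_force: [-0.2, -0.0, 1.3]
gripper_width: -0.002
finger_force: 0.0
```

```bash
python3 - <<'E'
from h import *
a=eyes.snapshot("top")[70:230,210:370];b=eyes.snapshot("scene")[130:290,130:290]
cv2.imwrite("pics/f.png",cv2.resize(np.hstack([a,b]),None,fx=2.5,fy=2.5,interpolation=cv2.INTER_CUBIC))
s=status.get_obs();print(s["eef_pos"],s["orientation"],s["joint_positions"],s["gripper_width"])
E
```

```text
[405.09822478  -7.23825089 332.25124177] [[-0.99934605 -0.03405443  0.01215577]
 [-0.03407322  0.99941844 -0.00134244]
 [-0.01210298 -0.00175575 -0.99992521]] [-5.83254439e+00 -2.22238871e+01  8.48437285e+01 -6.42525910e-03
  1.16679456e+02 -9.77876286e+01] -0.00260462812168626
```

View pics/f.png

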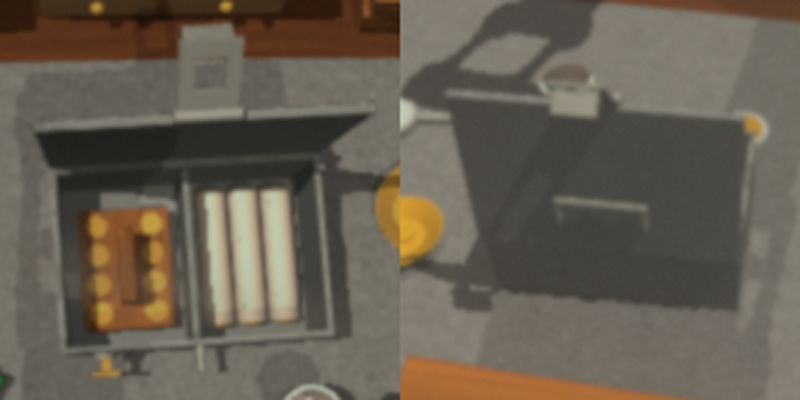

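The tray lies flat in the bay at left-crop (127,268). The lid's top edge runs (38,127)-(373,108), and the hasp stretches back from it to (212,30). Next I'll solve for the lid and hasp angles.

```bash
cat >> h.py <<'E'
B=[575,-67.5,np.radians(1.95)]
def lidp(a,r,y,h):return (85-r*np.cos(a)+h*np.sin(a),y,90+r*np.sin(a)+h*np.cos(a))
def haspp(a,q,l,y,t):  # l along hasp, t out of its outer face
    return lidp(a,178+l*np.sin(q)+t*np.cos(q),y,4-l*np.cos(q)+t*np.sin(q))
E
python3 - <<'E'
from h import *
T=lambda L:(proj("top",place(B,L))-[210,70])*2.5
S=lambda L:(proj("scene",place(B,L))-[130,130])*2.5+[400,0]
for a in(1.4,1.45,1.5,1.55,1.6):
  print(a,T([lidp(a,174,127,0),lidp(a,174,-127,0)]).round().tolist(),S([lidp(a,174,-127,8),lidp(a,174,127,8),lidp(a,68,43,17),lidp(a,68,-43,17)]).round().tolist())
a=1.5
for q in(1.2,1.57,1.8,2,2.2,2.4,2.6,2.8):
  print(q,T([haspp(a,q,57,22,0),haspp(a,q,57,-22,0)]).round().tolist(),S([haspp(a,q,57,22,0),haspp(a,q,52,-18,27),haspp(a,q,52,18,27)]).round().tolist())
E
```

```text
1.4 [[37.0, 157.0], [383.0, 139.0]] [[450.0, 74.0], [746.0, 100.0], [646.0, 198.0], [552.0, 189.0]]
1.45 [[36.0, 145.0], [382.0, 127.0]] [[446.0, 80.0], [745.0, 106.0], [645.0, 201.0], [551.0, 192.0]]
1.5 [[36.0, 133.0], [382.0, 116.0]] [[442.0, 87.0], [743.0, 113.0], [644.0, 205.0], [550.0, 195.0]]
1.55 [[35.0, 121.0], [381.0, 104.0]] [[439.0, 93.0], [742.0, 120.0], [644.0, 208.0], [549.0, 199.0]]
1.6 [[35.0, 109.0], [380.0, 93.0]] [[435.0, 101.0], [741.0, 128.0], [643.0, 212.0], [548.0, 202.0]]
1.2 [[190.0, 133.0], [256.0, 130.0]] [[618.0, 26.0], [560.0, 36.0], [605.0, 40.0]]
1.57 [[189.0, 101.0], [255.0, 97.0]] [[612.0, 37.0], [554.0, 58.0], [600.0, 62.0]]
1.8 [[187.0, 82.0], [253.0, 79.0]] [[609.0, 48.0], [551.0, 74.0], [597.0, 78.0]]
2 [[186.0, 67.0], [251.0, 64.0]] [[606.0, 60.0], [549.0, 90.0], [596.0, 94.0]]
2.2 [[184.0, 55.0], [249.0, 52.0]] [[603.0, 73.0], [549.0, 105.0], [595.0, 109.0]]
2.4 [[182.0, 46.0], [246.0, 43.0]] [[602.0, 88.0], [549.0, 119.0], [594.0, 123.0]]
2.6 [[180.0, 40.0], [244.0, 37.0]] [[601.0, 103.0], [550.0, 132.0], [595.0, 137.0]]
2.8 [[179.0, 37.0], [241.0, 34.0]] [[600.0, 118.0], [551.0, 144.0], [596.0, 148.0]]
```

Emit:
{"method": "move_arm", "body": {"steps": [[0, 0.05, 0.027, -0.01, 0, 0, 0], [0, 0.05, 0.027, -0.01, 0, 0, 0], [0, 0.05, 0.027, -0.01, 0, 0, 0], [0, 0.05, 0.027, -0.01, 0, 0, 0], [0, 0.05, 0.027, -0.01, 0, 0, 0]]}}

```text
time_s: 8.45
eef_pos: [456.8, 19.4, 315.1]
orientation: [[-0.999, -0.034, 0.0], [-0.034, 0.999, -0.0], [-0.0, -0.0, -1.0]]
ft_force: [0.1, -0.5, -0.1]
gripper_width: -0.001
finger_force: 0.0
```

Emit:
{"method": "move_arm", "body": {"steps": [[0, 0.04, 0, -0.005, 0, 0, 0], [0, 0.08, 0, -0.01, 0, 0, 0], [0, 0.12, 0, -0.015, 0, 0, 0], [0, 0.16, 0, -0.02, 0, 0, 0], [0, 0.2, 0, -0.02, 0, 0, 0], [0, 0.23, 0, -0.02, 0, 0, 0], [0, 0.25, 0, -0.02, 0, 0, 0], [0, 0.25, 0, -0.02, 0, 0, 0]]}}

```text
time_s: 9.25
eef_pos: [708.6, 18.9, 292.3]
orientation: [[-0.999, -0.033, -0.003], [-0.033, 0.999, -0.0], [0.003, 0.0, -1.0]]
ft_force: [0.1, -0.5, 0.1]
gripper_width: 0.001
finger_force: 0.0
```

Emit:
{"method": "move_arm", "body": {"steps": [[0, 0, 0, -0.02, 0, 0, 0], [0, 0, 0, -0.04, 0, 0, 0], [0, 0, 0, -0.06, 0, 0, 0], [0, -0.01, 0, -0.06, 0, 0, 0], [0, -0.02, 0, -0.06, 0, 0, 0], [0, -0.03, 0, -0.06, 0, 0, 0], [0, -0.037, 0, -0.06, 0, 0, 0], [0, -0.044, 0, -0.06, 0, 0, 0]]}}

```text
time_s: 10.05
eef_pos: [663.0, 19.2, 236.3]
orientation: [[-0.999, -0.034, 0.004], [-0.034, 0.999, -0.0], [-0.004, -0.001, -1.0]]
ft_force: [4.1, -1.0, 1.5]
gripper_width: -0.001
finger_force: 2.4
```

Emit:
{"method": "move_arm", "body": {"steps": [[0, -0.007, 0, 0, 0, 0, 0], [0, -0.015, 0, -0.001, 0, 0, 0], [0, -0.022, -0.001, -0.002, 0, 0, 0], [0, -0.029, -0.001, -0.003, 0, 0, 0], [0, -0.036, -0.001, -0.005, 0, 0, 0], [0, -0.043, -0.001, -0.007, 0, 0, 0], [0, -0.05, -0.002, -0.01, 0, 0, 0], [0, -0.057, -0.002, -0.0125, 0, 0, 0]]}}

```text
time_s: 10.85
eef_pos: [605.6, 17.7, 222.1]
orientation: [[-0.999, -0.034, 0.0], [-0.034, 0.999, 0.0], [-0.0, 0.0, -1.0]]
ft_force: [3.7, -2.3, 0.5]
gripper_width: -0.002
finger_force: 1.8
```

Emit:
{"method": "move_arm", "body": {"steps": [[0, -0.0065, 0, -0.003, 0, 0, 0], [0, -0.013, 0, -0.0065, 0, 0, 0], [0, -0.0195, -0.001, -0.01, 0, 0, 0], [0, -0.0255, -0.001, -0.0145, 0, 0, 0], [0, -0.0315, -0.001, -0.0185, 0, 0, 0], [0, -0.037, -0.001, -0.0235, 0, 0, 0], [0, -0.042, -0.002, -0.0285, 0, 0, 0], [0, -0.0475, -0.002, -0.0335, 0, 0, 0]]}}

```text
time_s: 11.65
eef_pos: [558.3, 16.1, 188.3]
orientation: [[-0.999, -0.035, 0.0], [-0.035, 0.999, 0.001], [-0.0, 0.001, -1.0]]
ft_force: [3.6, 0.5, -0.2]
gripper_width: -0.0
finger_force: 1.3
```

Emit:
{"method": "move_arm", "body": {"steps": [[0, -0.005, 0, -0.0055, 0, 0, 0], [0, -0.0095, 0, -0.011, 0, 0, 0], [0, -0.014, 0, -0.017, 0, 0, 0], [0, -0.018, 0, -0.023, 0, 0, 0], [0, -0.0215, -0.001, -0.0295, 0, 0, 0], [0, -0.025, -0.001, -0.036, 0, 0, 0], [0, -0.028, -0.001, -0.0425, 0, 0, 0], [0, -0.0305, -0.001, -0.0495, 0, 0, 0]]}}

```text
time_s: 12.45
eef_pos: [527.8, 14.6, 138.7]
orientation: [[-0.999, -0.034, -0.0], [-0.034, 0.999, -0.0], [0.0, -0.0, -1.0]]
ft_force: [0.4, 0.9, 2.6]
gripper_width: -0.002
finger_force: 1.0
```

Emit:
{"method": "move_arm", "body": {"steps": [[0, -0.0025, 0, -0.007, 0, 0, 0], [0, -0.0045, 0, -0.014, 0, 0, 0], [0, -0.006, 0, -0.021, 0, 0, 0], [0, -0.007, 0, -0.028, 0, 0, 0], [0, -0.008, 0, -0.033, 0, 0, 0], [0, -0.008, 0, -0.037, 0, 0, 0], [0, -0.008, 0, -0.039, 0, 0, 0], [0, -0.008, 0, -0.04, 0, 0, 0]]}}

```text
time_s: 13.25
eef_pos: [519.9, 14.8, 98.9]
orientation: [[-0.999, -0.034, -0.001], [-0.034, 0.999, 0.0], [0.001, 0.0, -1.0]]
ft_force: [-0.6, -0.1, 2.4]
gripper_width: 0.001
finger_force: 0.8
```

Emit:
{"method": "move_arm", "body": {"steps": [[0, 0, 0, -0.001, 0, 0, 0], [0, 0, 0, -0.002, 0, 0, 0], [0, 0, 0, -0.003, 0, 0, 0], [0, 0, 0, -0.003, 0, 0, 0], [0, 0, 0, -0.003, 0, 0, 0]]}}

```text
time_s: 13.75
eef_pos: [520.2, 14.8, 98.0]
orientation: [[-0.999, -0.034, 0.001], [-0.034, 0.999, 0.0], [-0.001, 0.0, -1.0]]
ft_force: [-4.9, 0.5, 8.0]
gripper_width: 0.001
finger_force: 4.4
```

The lid bottomed out at z = 98 with the force rising. I'll press a touch more, lift off and look.

Emit:
{"method": "move_arm", "body": {"steps": [[0, 0, 0, -0.001, 0, 0, 0], [0, 0, 0, -0.002, 0, 0, 0], [0, 0, 0, -0.002, 0, 0, 0], [0, 0, 0, 0.02, 0, 0, 0], [0, 0, 0.03, 0.06, 0, 0, 0], [0, 0, 0.06, 0.1, 0, 0, 0], [0, 0, 0.1, 0.14, 0, 0, 0], [0, 0, 0.14, 0.14, 0, 0, 0]]}}

```text
time_s: 14.55
eef_pos: [521.9, 155.7, 242.6]
orientation: [[-0.999, -0.032, 0.01], [-0.032, 0.999, 0.002], [-0.01, 0.002, -1.0]]
ft_force: [1.3, 0.5, 0.4]
gripper_width: -0.002
finger_force: 0.0
```

```bash
python3 - <<'E'
from h import *
a=eyes.snapshot("top")[110:270,210:370];b=eyes.snapshot("scene")[130:290,130:290]
cv2.imwrite("pics/g.png",cv2.resize(np.hstack([a,b]),None,fx=2.5,fy=2.5,interpolation=cv2.INTER_CUBIC))
T=lambda L:(proj("top",place(B,L))-[210,110])*2.5
S=lambda L:(proj("scene",place(B,L))-[130,130])*2.5+[400,0]
for q in(1.2,1.57,1.8,2,2.2,2.4,2.6,2.8):
  P=[haspp(0,q,57,22,0),haspp(0,q,57,-22,0),haspp(0,q,52,0,27)]
  print(q,T(P).round().tolist(),S(P).round().tolist(),place(B,P[2:]).round(1))
for a in (0,.05):
  P=[lidp(a,174,127,8),lidp(a,174,-127,8)];print(T(P).round().tolist(),S(P).round().tolist())
E
```

```text
1.2 [[179.0, 313.0], [226.0, 310.0], [206.0, 319.0]] [[670.0, 94.0], [632.0, 91.0], [650.0, 71.0]] [[423.8 -72.6 100.3]]
1.57 [[181.0, 319.0], [229.0, 315.0], [208.0, 313.0]] [[670.0, 78.0], [631.0, 74.0], [649.0, 60.0]] [[430.1 -72.4 121. ]]
1.8 [[182.0, 318.0], [231.0, 315.0], [209.0, 305.0]] [[669.0, 70.0], [630.0, 66.0], [647.0, 57.0]] [[437.6 -72.2 132.1]]
2 [[183.0, 314.0], [233.0, 311.0], [210.0, 296.0]] [[668.0, 64.0], [629.0, 61.0], [645.0, 56.0]] [[446.  -71.9 140.2]]
2.2 [[183.0, 308.0], [234.0, 305.0], [210.0, 284.0]] [[667.0, 61.0], [627.0, 57.0], [643.0, 57.0]] [[455.9 -71.6 146.4]]
2.4 [[184.0, 300.0], [235.0, 297.0], [209.0, 271.0]] [[666.0, 59.0], [626.0, 56.0], [641.0, 61.0]] [[466.8 -71.2 150.6]]
2.6 [[184.0, 290.0], [235.0, 286.0], [209.0, 258.0]] [[664.0, 60.0], [623.0, 56.0], [639.0, 66.0]] [[478.4 -70.8 152.5]]
2.8 [[183.0, 278.0], [235.0, 274.0], [208.0, 244.0]] [[662.0, 62.0], [621.0, 59.0], [636.0, 74.0]] [[490.1 -70.4 152. ]]
[[60.0, 258.0], [340.0, 240.0]] [[758.0, 120.0], [526.0, 100.0]]
[[59.0, 257.0], [343.0, 240.0]] [[758.0, 115.0], [525.0, 94.0]]
```

View pics/g.png

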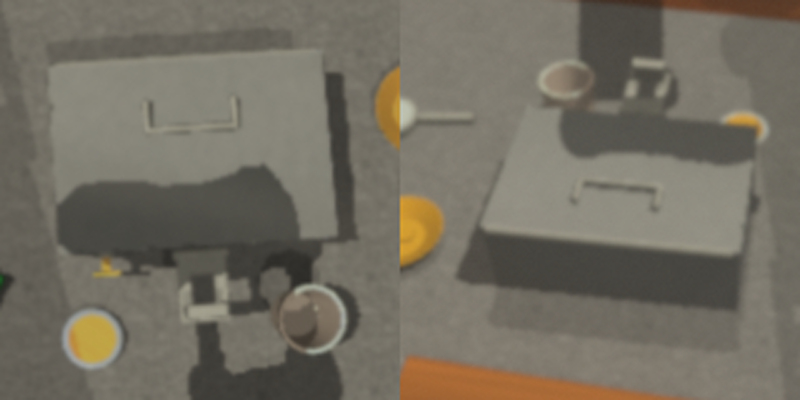

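The lid is shut, with its front edge at left-crop (62,257)-(338,240). The hasp sticks out forward, its tab at left-crop (208,310) and right-crop (650,65), so it stands at about 1.7 rad and clear. The cup at (312,318) and medal at (93,337) flank it. I'll go above the tab.

Emit:
{"method": "move_arm", "body": {"steps": [[0, -0.088, -0.227, -0.04, 0, 0, 0], [0, -0.088, -0.227, -0.04, 0, 0, 0], [0, -0.088, -0.227, -0.04, 0, 0, 0], [0, -0.088, -0.227, -0.04, 0, 0, 0], [0, -0.088, -0.227, -0.04, 0, 0, 0], [0, -0.088, -0.227, -0.04, 0, 0, 0], [0, -0.088, -0.227, -0.04, 0, 0, 0], [0, -0.088, -0.227, -0.04, 0, 0, 0]]}}

```text
time_s: 15.45
eef_pos: [432.5, -71.8, 196.2]
orientation: [[-0.999, -0.035, 0.0], [-0.035, 0.999, 0.0], [-0.0, 0.0, -1.0]]
ft_force: [0.2, -0.3, -0.6]
gripper_width: -0.001
finger_force: 0.0
```

Emit:
{"method": "move_arm", "body": {"steps": [[0, 0, 0, -0.03, 0, 0, 0], [0, 0, 0, -0.055, 0, 0, 0], [0, 0, 0, -0.065, 0, 0, 0], [0, 0, 0, -0.075, 0, 0, 0], [0, 0, 0, -0.085, 0, 0, 0], [0, 0, 0, -0.095, 0, 0, 0], [0, 0, 0, -0.105, 0, 0, 0], [0, 0, 0, -0.105, 0, 0, 0]]}}

```text
time_s: 16.25
eef_pos: [431.7, -72.2, 89.8]
orientation: [[-0.999, -0.034, -0.002], [-0.034, 0.999, 0.0], [0.002, 0.001, -1.0]]
ft_force: [-0.2, -0.3, -0.9]
gripper_width: -0.003
finger_force: 0.0
```

Emit:
{"method": "move_arm", "body": {"steps": [[0, 0, 0, -0.005, 0, 0, 0], [0, 0, 0, -0.01, 0, 0, 0], [0, 0, 0, -0.015, 0, 0, 0], [0, 0, 0, -0.02, 0, 0, 0], [0, 0, 0, -0.023, 0, 0, 0], [0, 0, 0, -0.023, 0, 0, 0]]}}

```text
time_s: 16.85
eef_pos: [432.0, -72.3, 67.7]
orientation: [[-0.999, -0.034, -0.001], [-0.034, 0.999, 0.0], [0.001, 0.0, -1.0]]
ft_force: [-0.3, -0.2, 0.6]
gripper_width: 0.001
finger_force: 0.0
```

Emit:
{"method": "move_arm", "body": {"steps": [[0, 0, 0, 0.03, 0, 0, 0], [0, 0, 0, 0.06, 0, 0, 0], [0, -0.03, 0, 0.06, 0, 0, 0], [0, -0.06, 0, 0.06, 0, 0, 0], [0, -0.08, 0, 0.06, 0, 0, 0], [0, -0.08, 0, 0.06, 0, 0, 0]]}}

```text
time_s: 17.45
eef_pos: [350.9, -72.3, 128.4]
orientation: [[-0.999, -0.033, 0.0], [-0.033, 0.999, -0.0], [-0.0, -0.0, -1.0]]
ft_force: [-0.4, -0.3, -1.0]
gripper_width: 0.001
finger_force: 0.0
```

```bash
python3 - <<'E'
from h import *
a=eyes.snapshot("top")[180:270,250:350];b=eyes.snapshot("scene")[130:220,190:290]
cv2.imwrite("pics/i.png",cv2.resize(np.hstack([a,b]),None,fx=4,fy=4,interpolation=cv2.INTER_CUBIC))
print(status.get_obs()["eef_pos"])
T=lambda L:(proj("top",place(B,L))-[250,180])*4
S=lambda L:(proj("scene",place(B,L))-[190,130])*4+[400,0]
for q in(0,.3,.6,.9,1.2,1.6):
  P=[haspp(0,q,57,22,0),haspp(0,q,57,-22,0),haspp(0,q,52,0,27)]
  print(q,T(P).round().tolist(),S(P).round().tolist())
E
```

```text
[352.44670711 -72.36840719 128.36320448]
0 [[115.0, 129.0], [187.0, 125.0], [155.0, 172.0]] [[581.0, 239.0], [520.0, 233.0], [557.0, 205.0]]
0.3 [[117.0, 157.0], [190.0, 152.0], [158.0, 196.0]] [[585.0, 220.0], [524.0, 214.0], [560.0, 181.0]]
0.6 [[120.0, 183.0], [193.0, 178.0], [162.0, 215.0]] [[588.0, 197.0], [528.0, 192.0], [562.0, 156.0]]
0.9 [[123.0, 205.0], [197.0, 200.0], [166.0, 227.0]] [[591.0, 173.0], [530.0, 168.0], [562.0, 133.0]]
1.2 [[126.0, 221.0], [201.0, 216.0], [170.0, 230.0]] [[592.0, 150.0], [531.0, 145.0], [561.0, 114.0]]
1.6 [[129.0, 230.0], [207.0, 225.0], [173.0, 220.0]] [[592.0, 123.0], [530.0, 117.0], [557.0, 96.0]]
```

View pics/i.png

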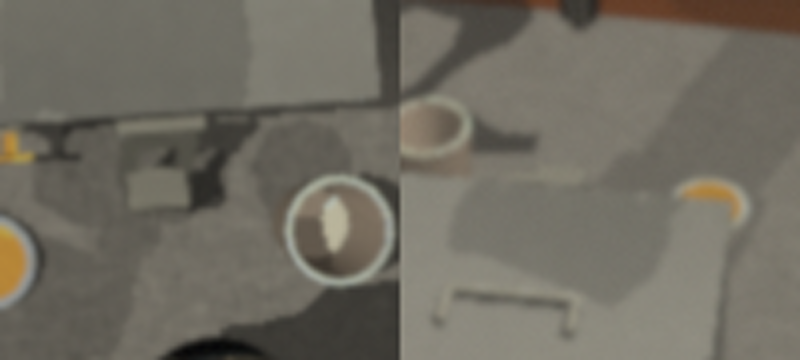

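The top-view half shows the hasp folded down to about 0.45 rad: the tab's outer edge is at (158,207), where q = 0.3–0.6 predicts 196–215. Now I'll lower in front of it and push the tab towards the box.

Emit:
{"method": "move_arm", "body": {"steps": [[0, 0, 0, -0.03, 0, 0, 0], [0, 0, 0, -0.06, 0, 0, 0], [0, 0, 0, -0.091, 0, 0, 0], [0, 0.02, 0.001, -0.091, 0, 0, 0], [0, 0.04, 0.001, -0.091, 0, 0, 0], [0, 0.055, 0.002, -0.091, 0, 0, 0], [0, 0.07, 0.002, -0.091, 0, 0, 0], [0, 0.08, 0.002, -0.091, 0, 0, 0]]}}

```text
time_s: 18.35
eef_pos: [430.8, -69.7, 34.4]
orientation: [[-0.999, -0.035, -0.009], [-0.035, 0.999, 0.001], [0.009, 0.002, -1.0]]
ft_force: [-4.4, -0.6, -2.9]
gripper_width: -0.001
finger_force: 1.9
```

Emit:
{"method": "move_arm", "body": {"steps": [[0, 0.004, 0, 0, 0, 0, 0], [0, 0.008, 0, 0, 0, 0, 0], [0, 0.011, 0, 0, 0, 0, 0], [0, 0.013, 0, 0, 0, 0, 0], [0, 0.013, 0, 0, 0, 0, 0]]}}

```text
time_s: 18.85
eef_pos: [444.6, -70.3, 37.1]
orientation: [[-0.999, -0.034, -0.002], [-0.034, 0.999, 0.0], [0.002, 0.0, -1.0]]
ft_force: [-4.2, 0.0, -1.8]
gripper_width: -0.002
finger_force: 2.2
```

Emit:
{"method": "move_arm", "body": {"steps": [[0, 0.002, 0, 0, 0, 0, 0], [0, 0.004, 0, 0, 0, 0, 0], [0, 0.005, 0, 0, 0, 0, 0], [0, 0.005, 0, 0, 0, 0, 0], [0, 0.005, 0, 0, 0, 0, 0]]}}

```text
time_s: 19.35
eef_pos: [445.4, -70.2, 34.7]
orientation: [[-0.999, -0.034, -0.012], [-0.034, 0.999, 0.001], [0.012, 0.001, -1.0]]
ft_force: [-17.2, -0.1, -2.3]
gripper_width: -0.002
finger_force: 8.3
```

Firm stop: 17 N at x = 445, about where home was expected. Backing off to look.

Emit:
{"method": "move_arm", "body": {"steps": [[0, 0.002, 0, 0, 0, 0, 0], [0, 0.002, 0, 0, 0, 0, 0], [0, -0.02, 0, 0, 0, 0, 0], [0, -0.05, 0, 0, 0, 0, 0], [0, -0.1, 0, 0.03, 0, 0, 0], [0, -0.1, 0, 0.06, 0, 0, 0], [0, -0.1, 0, 0.1, 0, 0, 0], [0, -0.1, 0.02, 0.14, 0, 0, 0]]}}

```text
time_s: 20.15
eef_pos: [350.3, -51.3, 179.7]
orientation: [[-1.0, -0.031, 0.005], [-0.031, 1.0, -0.002], [-0.004, -0.002, -1.0]]
ft_force: [1.2, 0.3, -0.4]
gripper_width: 0.001
finger_force: 0.0
```

```bash
python3 - <<'E'
from h import *
a=eyes.snapshot("top")[180:270,250:350];b=eyes.snapshot("scene")[130:220,190:290]
cv2.imwrite("pics/j.png",cv2.resize(np.hstack([a,b]),None,fx=4,fy=4,interpolation=cv2.INTER_CUBIC))
E
```

```text
(no output)
```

View pics/j.png

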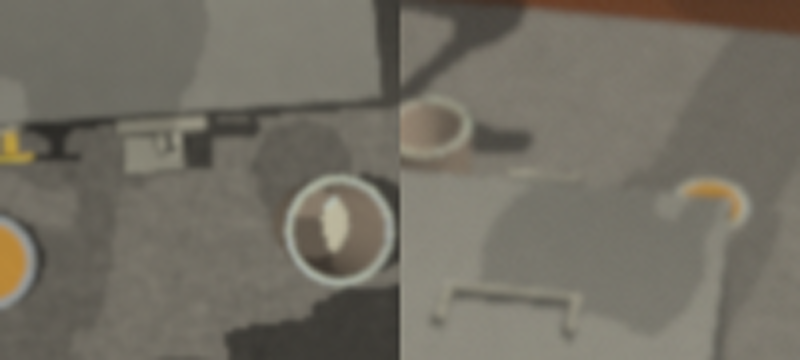

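The tab's outer edge is now at (155,172), exactly the prediction for hasp angle 0. The staple shows through the slot at (165,145), and the cup and medal haven't moved. Handing in.

```bash
python3 -c "
from h import *
print(order.finish_job())"
```

```text
the job is handed in; nothing more can be done
None
```

The job is handed in, with no verdict returned: the last pictures and contact forces show the tray flat in the empty bay, the lid shut, the hasp home over its staple, and no sign that any bystander was moved.

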